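Clear the tin-wrapping stand

ROBOT

A 7-joint arm with a two-finger parallel gripper is mounted at the origin on the work surface. World frame = base frame: x ahead of the robot, y to its left, z up, the work surface at z = 0. Lengths are in mm, angles in degrees, forces in N, time in s.
With the tool pointing down it reaches from about 400 to 875 mm from the base axis. Payload 6.5 kg.
Tool frame: the origin (TCP) lies midway between the tips of the shut fingers; the grasp point (between the pads) lies 19 mm behind it; z points along the fingers, y is the line along which they close (so a half turn about z gives the same grasp; the last joint's range is limited). The gripper opens to 85 mm and grips with 20 to 120 N. Pads are 22 mm wide; open, the fingers measure 114 mm over their backs; the gripper's body (76 mm by 85 mm) begins 54 mm behind the grasp point. The pads swing forward as they close: fully open they stand 13 mm farther back than shut.
Start: joints at [69.832, 30.733, -0.252, 88.115, 0.149, 61.152, -4.079], TCP at [183.247, -623.627, 231.29] pointing down, gripper open.
Joint ranges: [-154.64, 154.64], [-21.42, 123.67], [-72.66, 72.17], [13.99, 137.28], [-74.86, 254.86], [10.95, 109.41], [-158.01, 158.01]. Speed limits (degrees/s): [136.94, 136.94, 180, 180, 180, 180, 180].

INTERFACE

Orientations are given as [roll, pitch, yaw] about the fixed x, y, z axes, in that order (R = Rz(yaw) Ry(pitch) Rx(roll)).
In Python, from rig import readout, cams, job_done gives the robot as it stands.
- The arm moves only by the tool servo_tool, never from a script. Its argument "commands" is a list of rows, each a list of 5 numbers: the opening, from -1 (shut) to 1 (fully open), then the shift along the tool's x, y, z as a fraction of full scale, then the turn about the tool's z as a fraction of full scale. In form: [[hand, x, y, z, turn], ...]. A call has 1 to 20 rows; each row is the pose to reach, as a shift and turn from the pose commanded when the call began, along the tool's axes at that moment; what a row does not reach only later rows make up. Full scale, the value 1, is 0.2 m for a shift and 0.5 rad for a turn. A row lasts 1/12 s, in which the tool goes at most 41.7 mm and 7.16 degrees, less where a joint would pass 70% of its speed; a pose out of reach is approached as far as the arm can. A call with a number of a shift or a turn outside -1 to 1 is refused whole. A call with a gripper value outside its range is refused whole. The fingers move at their own pace and stop on an object; "grip_force" is the grip in N (left out, the last holds). Time passes only in rows, so rows that repeat a pose let the fingers close. It gives the time, the measured TCP pose, the force, the opening and the grip force at its end, in the units of the state.
- readout.get_obs(): the state, without advancing time (a new reading comes with each control period).
- cams.read_camera(name): name is "scene" or "top" or "wrist"; returns (picture, depth): 420x560x3 uint8, red, green, blue; 420x560 float32, mm along the optical axis (not along the pixel's ray), 0 where there is no reading.
- cams.calibration(name): a dict with "fx", "fy", "cx", "cy" (pixels), "xyz" and "orientation" of the camera in the world. Camera axes: x right, y down, z forward; pixel columns grow to the right and rows downward; lengths in mm; the calibration is good to about 2 mm. The wrist camera is an equidistant fisheye: a pixel r from the principal point sees the ray r / f radians off the axis. A picture is of the moment at which its call begins: read the wrist's pose just before it. calibration takes no time and is no camera call; for the wrist camera it gives the pose at the moment of the call.
- job_done(): hands the job in; it is judged then, once.
The state is a dict: "time_s": time; "q": joint angles; "qd": joint speeds; "joint_torque": joint torques, N m; "position": TCP position; "tcp_rot": TCP orientation; "wrist_force": force on the tool from outside, world axes, zero at the start; "moment": the same for the moment, N m; "width": finger opening in mm; "grasp_force": force on a finger pad.
Only numpy, scipy, OpenCV 4.12 (cv2) and the standard library are available. Lean on these libraries where they do the work, as an engineer would, in place of code of your own. Each camera call takes 0.05 s, during which the arm holds its last target. There are 200 camera calls.

TASK

Clear the wrapping stand for the next job: push the three scraps (crumpled paper ball, cardboard offcut, empty tape core) off the plate into the grey waste bin, and slide the blue clamp jaw fully open by its red post, lift the finished tin out and set it down flat and right way up in the yellow carton, without dropping it. The order is yours; leave the full tape rolls and the pile of labels where they are.

Things in the scene. Friction and masses are not known exactly. Their poses are not given: they have to be found in the camera images.
- stand: fixed stainless wrapping stand: plate 260 (x) x 360 (y) x 10 mm on two side skirts, upper face 80 mm above the table, no rim on any side. Origin at table level under the plate's centre; x points away from the robot (yaw within 0.15 rad), y to the left along the plate's length. Scraps lie on the half nearer the robot, the clamp is on the far half
- clamp (a point): centre of the clamp's bed, 86 mm above the table, at stand x +75 mm. The bed is a bar 40 mm wide, 6 mm high along stand y that carries the tin. Along stand y from here: fixed blue jaw, 30 mm high, no lip, at -73 to -53 mm; sliding blue jaw's face at +53 mm when closed, jaw 30 mm long. Both jaws are 56 mm wide in x
- jaw (a joint): opening of the sliding jaw in m: 0 closed on the tin's +y end, 0.040 fully open at its stop; slides along stand +y, takes 3 N plus 8 N per m/s, no spring, stays where left. Starts 0 to 4 mm open. Its lip (underside 26 mm, top 34 mm above the bed) reaches 10 mm over the tin's end when closed: the tin cannot be lifted until the jaw is some 12 mm open
- jaw_post (a point): centre of the top of the red post on the sliding jaw: upright, 18 mm in diameter, rising 32 mm above the jaw's flat top; this point is 152 mm above the table and moves with the jaw. The jaw's lip ends 29 mm from the post's axis on the tin's side (-y of the stand)
- tin: finished flat brass-coloured tin with a pull ring on its lid, 60 (x) x 104 (y) x 22 mm, about 0.11 to 0.22 kg, loose in the clamp, its long side along the stand's y. Origin at the centre of its underside, 86 mm above the table at the start; z up. Free on its two long sides
- bin: fixed grey open waste bin standing on the table against one short end of the plate (left or right, it varies), 180 (x) x 150 (y) x 65 mm high, centred at stand x -45 mm, walls and floor 4 mm, rim 15 mm below the plate's face, 3 mm gap to the plate. Origin on the table under its centre, axes parallel to the stand's
- carton: fixed yellow open carton standing on the table against the plate's other short end, 180 (x) x 150 (y) x 35 mm high, centred at stand x -45 mm, walls 4 mm, inner floor 4 mm above the table, white lining. Origin on the table under its centre, axes parallel to the stand's
- paper_ball: scrap: crumpled white and yellow paper ball, stiff, faceted so that it does not roll freely, about 46 mm across and 40 mm high, 20 g. Origin under its centre on the plate. The three scraps stand in a row along the plate's y in any order, about 110 mm apart
- paper_ball_mid (a point): middle of the paper ball
- offcut: scrap: folded cardboard offcut, an L of 8 mm board, brown with a yellow outer face, 50 (x) x 36 (y) mm base with an upright flange 36 mm high along its +y edge, any yaw, 25 g, its centre of mass 6 mm from the base's centre towards the flange (+y). Origin under the base's centre on the plate
- offcut_mid (a point): middle of the offcut, 12 mm above its base
- core: scrap: empty brown cardboard tape core, a ring standing flat, 48 mm outside, 38 mm inside, 25 mm high, 20 g. Origin at the centre of its underside on the plate
- core_mid (a point): middle of the tape core
- tape_roll: bystander: full amber tape roll lying flat on the plate beside the fixed jaw, 56 mm across, 24 mm high. Origin at the centre of its underside
- big_roll: bystander: big amber tape roll lying on the table at the left, 90 mm across, 24 mm high
- labels: bystander: pile of white labels on the table at the right, 150 x 110 x 30 mm

How it is judged:
By the outcome, as a careful person would: the job done as asked, in the order asked, and still so for the second after the job is handed in, with the robot touching nothing.
It also fails if it takes over 72 s, if anything falls off the work surface, if the arm or the gripper's body presses on something with over 40 N, if the wrist force passes 120 N, or if a joint passes its speed limit or range.

## Working session

There is one attempt and no reset: what is moved stays moved. The work goes in short steps, Python scripts to look and compute and a tool call to move; the robot and the scene stay as the last step left them, time stands still between calls to the robot, and variables do not carry over. Pictures are saved under pics/ and viewed, at most 10 in all, crops included, and the job is handed in when it is done.

Besides the shell and the picture viewer there is one more tool, called after ">>>" as name(argument=value, ...) on one line, values as JSON. servo_tool: Moves the arm, as the interface text tells. Its arguments: {"type":"object","properties":{"commands":{"type":"array"},"grip_force":{"type":"number"}},"required":["commands"]}

```bash
mkdir -p pics; ls
cat > h.py <<'E'
import numpy as np, cv2
from rig import readout, cams
from scipy.spatial.transform import Rotation as R
def rot(o): return R.from_euler('xyz',o,degrees=True).as_matrix()
def cloud(n):
    im,d=cams.read_camera(n); c=cams.calibration(n)
    v,u=np.mgrid[0:420,0:560]
    p=np.stack([(u-c['cx'])/c['fx']*d,(v-c['cy'])/c['fy']*d,d],-1)
    return im,d,p@rot(c['orientation']).T+np.array(c['xyz'])
def ray(c,u,v,z):
    r=rot(c['orientation'])@np.array([(u-c['cx'])/c['fx'],(v-c['cy'])/c['fy'],1]); o=np.array(c['xyz'])
    return o+r*(z-o[2])/r[2]
E
python3 - <<'E'
from h import *
o=readout.get_obs(); print({k:np.round(v,2) for k,v in o.items()})
for n in('top','scene'):
    im,d,p=cloud(n); c=cams.calibration(n); print(n,c)
    np.savez('/tmp/%s.npz'%n,im=im,d=d,p=p)
    cv2.imwrite('pics/%s0.png'%n,im[:,:,::-1])
E
```

```text
pics
{'time_s': np.float64(0.0), 'q': array([69.83, 30.78, -0.26, 88.17,  0.15, 61.15, -4.08]), 'qd': array([-0.04,  0.04,  0.02, -0.08, -0.03,  0.05,  0.09]), 'joint_torque': array([ 0.000e+00, -5.834e+01,  1.050e+00, -2.591e+01,  1.000e-02,
        1.000e-02, -0.000e+00]), 'position': array([ 183.09, -623.01,  230.39]), 'tcp_rot': array([-1.799e+02,  1.000e-02,  1.638e+01]), 'wrist_force': array([-0.82,  0.74,  0.36]), 'moment': array([ 0.  , -0.01,  0.01]), 'grasp_force': np.float64(0.0), 'width': np.float64(85.47)}
top {'fx': 501.5208598937262, 'fy': 501.5208598937262, 'cx': 280.31734361618715, 'cy': 210.51208414681926, 'xyz': array([ 258.9807675 ,  -45.71061919, 1488.11974538]), 'orientation': array([-1.68504815e+02,  1.14770983e-01, -9.03171961e+01])}
scene {'fx': 389.2659267287889, 'fy': 389.2659267287889, 'cx': 281.2848798652931, 'cy': 205.00615168731247, 'xyz': array([1408.72018902,   47.73845952, 1111.60991703]), 'orientation': array([-138.49108104,    0.88828868,   93.88806202])}
```

View pics/top0.png

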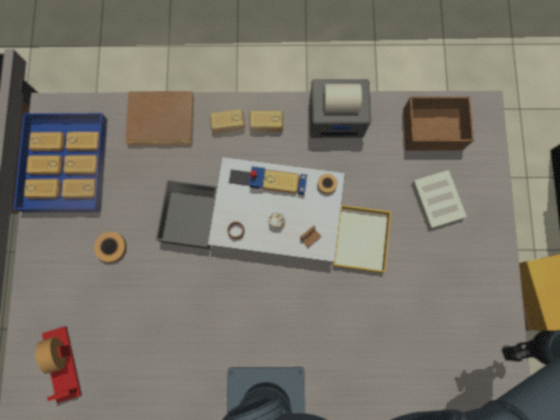

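View pics/scene0.png

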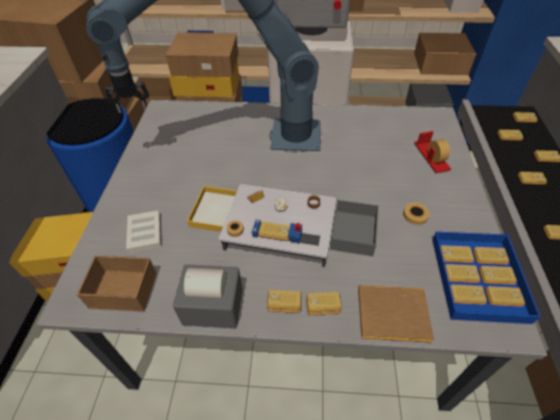

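The top view shows the plate with corners near (222,158), (345,172), (335,262), (208,250). The bin is at its left (+y) end and the carton at its right. The core is at (235,230), the ball at (277,220), the offcut at (310,237), the tin at (281,181) and the red post at (254,172).

Run:
```python
from h import *
T=np.load('/tmp/top.npz'); S=np.load('/tmp/scene.npz')
def hsv(im): return cv2.cvtColor(im,cv2.COLOR_RGB2HSV)
for n,D in(('top',T),('scene',S)):
    p=D['p'];im=D['im'];c=cams.calibration(n);H=hsv(im)
    print(n,'depth valid',(D['d']>0).mean())
    reg=(p[...,0]>350)&(p[...,0]<750)&(abs(p[...,1])<330)
    m=reg&(abs(p[...,2]-80)<8)&(H[...,1]<60)
    m=cv2.morphologyEx(m.astype(np.uint8),cv2.MORPH_OPEN,np.ones((3,3)))
    cs,_=cv2.findContours(m,0,2); k=max(cs,key=cv2.contourArea)
    pts=np.array([ray(c,*q[0],80)[:2] for q in k],np.float32)
    r=cv2.minAreaRect(cv2.convexHull(pts)); print('plate',r,'z',np.median(p[...,2][m>0]))
    # items above plate
    def blob(name,mask,z):
        mm=mask&reg; nn,l,st,ce=cv2.connectedComponentsWithStats(mm.astype(np.uint8))
        for i in range(1,nn):
            if st[i,4]>12:
                q=p[l==i]; print(name,st[i,4],np.round(ce[i]),'ray',np.round(ray(c,*ce[i],z)[:2]),'z pct',np.round(np.percentile(q[:,2],[10,50,90])),'mean',np.round(q.mean(0)))
    blob('red',((H[...,0]<6)|(H[...,0]>174))&(H[...,1]>150)&(H[...,2]>90),140)
    blob('brass',(H[...,0]>14)&(H[...,0]<30)&(H[...,1]>100)&(H[...,2]>120)&(p[...,2]>90),108)
    blob('blue',(H[...,0]>100)&(H[...,0]<130)&(H[...,1]>120)&(p[...,2]>90),118)
    blob('anyhigh',(p[...,2]>86),95)
```

```text
top depth valid 0.9960586734693877
plate ((552.8414306640625, -34.70970153808594), (359.58203125, 260.7763366699219), 81.92406463623047) z 81.07736821152662
red 20 [253. 173.] ray [640.  30.] z pct [149. 154. 158.] mean [636.  30. 154.]
brass 505 [282. 181.] ray [624. -51.] z pct [106. 109. 113.] mean [624. -51. 109.]
brass 166 [327. 184.] ray [ 616. -177.] z pct [100. 105. 109.] mean [ 617. -177.  105.]
brass 18 [270. 178.] ray [633. -15.] z pct [106. 108. 110.] mean [633. -15. 108.]
blue 148 [257. 178.] ray [630.  20.] z pct [118. 121. 125.] mean [630.  20. 121.]
blue 34 [302. 183.] ray [ 617. -106.] z pct [106. 111. 115.] mean [ 619. -106.  111.]
anyhigh 1357 [272. 180.] ray [632. -22.] z pct [ 90. 110. 122.] mean [628. -22. 109.]
anyhigh 324 [327. 183.] ray [ 621. -179.] z pct [ 99. 105. 109.] mean [ 619. -178.  104.]
anyhigh 227 [277. 220.] ray [514. -34.] z pct [104. 115. 120.] mean [511. -34. 113.]
anyhigh 134 [236. 230.] ray [487.  81.] z pct [ 88. 104. 109.] mean [486.  81. 101.]
anyhigh 230 [310. 236.] ray [ 469. -127.] z pct [ 87.  91. 117.] mean [ 469. -127.   97.]
scene 
[... 558 characters left out ...]
18. -103.  109.]
blue 124 [294. 234.] ray [655.  22.] z pct [104. 118. 121.] mean [653.  22. 115.]
blue 16 [255. 233.] ray [ 658. -104.] z pct [ 96. 103. 110.] mean [ 647. -107.  103.]
anyhigh 114 [256. 196.] ray [ 474. -121.] z pct [ 88. 102. 116.] mean [ 481. -120.  102.]
anyhigh 114 [314. 202.] ray [491.  83.] z pct [ 89.  99. 105.] mean [494.  83.  98.]
anyhigh 146 [281. 205.] ray [510. -32.] z pct [ 95. 110. 117.] mean [521. -31. 108.]
anyhigh 219 [235. 228.] ray [ 624. -176.] z pct [ 93. 102. 105.] mean [ 628. -175.  101.]
anyhigh 838 [278. 231.] ray [627. -33.] z pct [ 98. 108. 120.] mean [638. -32. 109.]
anyhigh 23 [314. 237.] ray [644.  87.] z pct [86. 87. 89.] mean [638.  87.  87.]
```

>>> servo_tool(commands=[[-0.4,0.8,-0.95,0,-1],[-0.4,0.8,-0.95,0,-1],[-0.4,0.8,-0.95,0,-1],[-0.4,0.8,-0.95,0,-1],[-0.4,0.8,-0.95,0,-1],[-0.4,0.8,-0.95,0,-1],[-0.4,0.8,-0.95,0,-1],[-0.4,0.8,-0.95,0,-1]])

```text
time_s: 0.77
position: [284.2, -394.2, 231.3]
tcp_rot: [-180.0, -0.0, 45.3]
wrist_force: [-0.4, -1.7, -0.6]
width: 25.5
grasp_force: 0.0
```

```bash
cat >> h.py <<'E'
C=np.array([554.5,-34.]); YAW=-8.05
def w2s(p):
    a=np.radians(YAW); return np.array([[np.cos(a),np.sin(a)],[-np.sin(a),np.cos(a)]])@(np.array(p[:2])-C)
def s2w(p):
    a=np.radians(YAW); return C+np.array([[np.cos(a),-np.sin(a)],[np.sin(a),np.cos(a)]])@np.array(p)
def go(x,y,z):
    o=readout.get_obs(); d=np.append(s2w([x,y]),z)-o['position']
    dyaw=(81.95-o['tcp_rot'][2]+180)%360-180
    print('t',round(o['time_s'],2),'pos',np.round(o['position'],1),'stand',np.round(w2s(o['position']),1),'rot',np.round(o['tcp_rot'],2),'w',round(float(o['width']),1),'F',np.round(o['wrist_force'],1))
    print('rows',np.round(rot(o['tcp_rot']).T@d/200,3),'turn',round(-np.radians(dyaw)/.5,3))
E
python3 -c "
from h import *
go(-82,56,200)"
```

```text
t 0.77 pos [ 284.2 -394.2  231.3] stand [-217.2 -394.5] rot [-1.7998e+02 -2.0000e-02  4.5290e+01] w 25.5 F [-0.4 -1.7 -0.6]
rows [ 2.21  -0.803  0.158] turn -1.28
```

>>> servo_tool(commands=[[-0.4,1.0,-0.4,0,-1],[-0.4,1.0,-0.4,0,-1],[-0.4,1.0,-0.4,0,-1],[-0.4,1.0,-0.4,0,-1],[-0.4,1.0,-0.4,0,-1],[-0.4,1.0,-0.4,0,-1],[-0.4,1.0,-0.4,0,-1]])

```text
time_s: 1.35
position: [369.1, -196.9, 231.4]
tcp_rot: [180.0, -0.0, 73.9]
wrist_force: [-0.7, -0.8, 0.2]
width: 25.9
grasp_force: 0.0
```

```bash
python3 -c "
from h import *
go(-82,56,200)"
```

```text
t 1.35 pos [ 369.1 -196.9  231.4] stand [-160.8 -187.2] rot [ 1.7997e+02 -2.0000e-02  7.3880e+01] w 25.9 F [-0.7 -0.8  0.2]
rows [1.259 0.219 0.158] turn -0.282
```

>>> servo_tool(commands=[[-0.4,1.0,0.22,0,-0.282],[-0.4,1.0,0.22,0,-0.282],[-0.4,1.0,0.22,0,-0.282],[-0.4,1.0,0.22,0,-0.282],[-0.4,1.0,0.22,0,-0.282],[-0.4,1.0,0.22,0,-0.282],[-0.4,1.0,0.22,0,-0.282]])

```text
time_s: 1.93
position: [467.4, -19.0, 231.0]
tcp_rot: [-180.0, -0.0, 81.8]
wrist_force: [-0.8, -1.5, -1.0]
width: 25.7
grasp_force: 0.0
```

Run:
```python
from h import *
go(-82,56,86)
im,d=cams.read_camera('wrist'); c=cams.calibration('wrist'); print(c)
np.savez('/tmp/w1.npz',im=im,d=d,xyz=c['xyz'],ori=c['orientation'])
cv2.imwrite('pics/w1.png',im[:,:,::-1])
```

```text
t 1.93 pos [467.4 -19.  231. ] stand [-88.3   2.7] rot [-1.7999e+02 -3.0000e-02  8.1800e+01] w 25.7 F [-0.8 -1.5 -1. ]
rows [0.266 0.031 0.725] turn -0.005
{'fx': 325.19226210127806, 'fy': 325.19226210127806, 'cx': 275.41252554710996, 'cy': 210.6612711118409, 'xyz': array([477.54946235,  56.50181286, 374.29460433]), 'orientation': array([ 1.62250748e+02,  3.85325548e-02, -8.39261457e+00])}
```

View pics/w1.png

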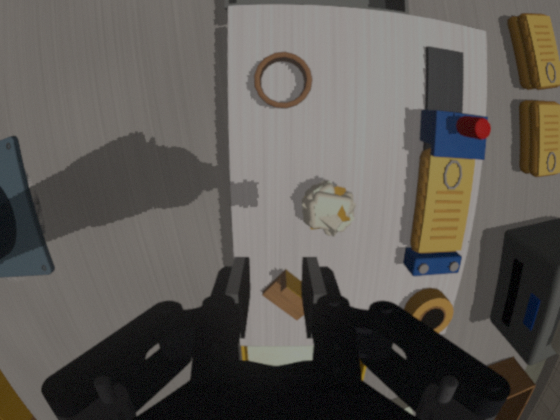

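The wrist view (up is stand +y, right is stand +x) shows the ring at (283,80), the ball at (331,207), the offcut at (292,295), the post top at (482,128) and the tin at (443,200).

```bash
cat >> h.py <<'E'
def wray(c,u,v,z):
    a=np.array([(u-c['cx']),(v-c['cy'])])/c['fx']; th=np.hypot(*a)
    r=rot(c['orientation'])@np.append(a/th*np.sin(th),np.cos(th)); o=np.array(c['xyz'])
    return o+r*(z-o[2])/r[2]
E
python3 - <<'E'
from h import *
c=cams.calibration('wrist')
for n,u,v,z in(('platecornerTL',229,7,80),('TR',486,30,80),('core top',283,80,105),('ball',331,207,100),('offcut',292,297,85),('off upper',300,280,110),('post top',482,128,152),('lipedge L',427,150,120),('lipedge R',484,158,120),('tin nearL',415,250,108),('tin nearR',463,250,108),('tin fL',427,152,108),('tin fR',472,156,108)):
    p=wray(c,u,v,z); print(n,np.round(p),np.round(w2s(p),1))
E
```

```text
platecornerTL [450. 159.  80.] [-130.1  176.8]
TR [707. 125.  80.] [128.3 178.7]
core top [487.  80. 105.] [-82.8 103.7]
ball [514. -34. 100.] [-40.   -5.8]
offcut [ 467. -132.   85.] [ -72.8 -108.9]
off upper [478. -98. 110.] [-67.  -73.8]
post top [636.  30. 152.] [72.  74.4]
lipedge L [600.  10. 120.] [38.5 50.4]
lipedge R [661.  -2. 120.] [100.7  46.7]
tin nearL [592. -87. 108.] [ 44.4 -46.9]
tin nearR [648. -97. 108.] [101.5 -49.6]
tin fL [605.   7. 108.] [44.7 47.2]
tin fR [655.  -1. 108.] [94.6 46.2]
```

>>> servo_tool(commands=[[-0.4,0.2,0.03,0.1,0],[-0.4,0.266,0.03,0.28,0],[-0.4,0.266,0.03,0.46,0],[-0.4,0.266,0.03,0.64,0],[-0.4,0.266,0.03,0.735,0],[-0.4,0.266,0.03,0.735,0],[-0.4,0.32,0.03,0.735,0],[-0.4,0.37,0.03,0.735,0],[-0.4,0.42,0.03,0.735,0],[-0.4,0.47,0.03,0.735,0],[-0.4,0.52,0.03,0.735,0],[-0.4,0.57,0.03,0.735,0],[-0.4,0.62,0.03,0.735,0],[-0.4,0.67,0.03,0.735,0],[-0.4,0.72,0.03,0.735,0],[-0.4,0.78,0.03,0.735,0],[-0.4,0.84,0.03,0.735,0],[-0.4,0.9,0.03,0.735,0],[-0.4,0.96,0.03,0.735,0],[-0.4,0.98,0.03,0.735,0]])

```text
time_s: 3.65
position: [500.6, 177.5, 84.5]
tcp_rot: [180.0, -0.1, 81.9]
wrist_force: [0.0, 0.5, -0.6]
width: 25.5
grasp_force: 0.0
```

Run:
```python
from h import *
go(-41,-55,170)
im,d,p=cloud('top'); cv2.imwrite('pics/t2.png',cv2.resize(im[130:290,140:410,::-1],None,fx=2.5,fy=2.5))
```

```text
t 3.65 pos [500.6 177.5  84.5] stand [-82.9 201.9] rot [ 1.7998e+02 -1.1000e-01  8.1880e+01] w 25.5 F [ 0.   0.5 -0.6]
rows [-1.283  0.211 -0.43 ] turn -0.002
```

View pics/t2.png

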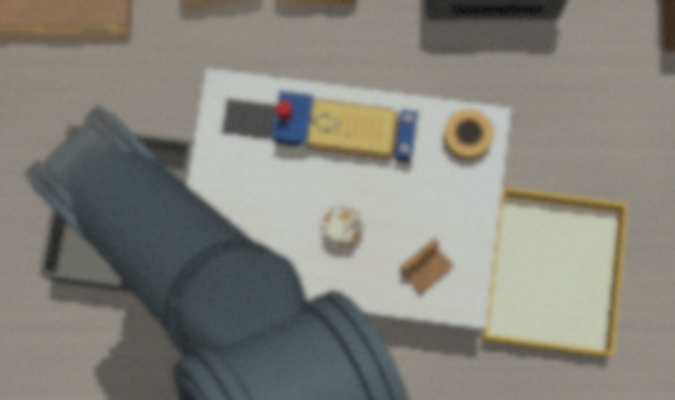

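The core has left the plate. The ball is next.

>>> servo_tool(commands=[[-0.4,0,0,-0.2,0],[-0.4,0,0.1,-0.4,0],[-0.4,-0.2,0.21,-0.45,0],[-0.4,-0.4,0.21,-0.45,0],[-0.4,-0.6,0.21,-0.45,0],[-0.4,-0.8,0.21,-0.45,0],[-0.4,-1.0,0.21,-0.45,0],[-0.4,-1.0,0.21,-0.45,0],[-0.4,-1.0,0.21,-0.45,0]])

```text
time_s: 4.45
position: [512.6, -33.1, 174.0]
tcp_rot: [-180.0, 0.1, 81.4]
wrist_force: [-0.5, 0.3, 0.1]
width: 25.1
grasp_force: 0.0
```

```bash
python3 -c "
from h import *
go(-41,-47,84)"
```

```text
t 4.45 pos [512.6 -33.1 174. ] stand [-41.6  -5. ] rot [-1.7996e+02  9.0000e-02  8.1370e+01] w 25.1 F [-0.5  0.3  0.1]
rows [-0.209  0.005  0.451] turn -0.02
```

>>> servo_tool(commands=[[-0.4,-0.1,0,0,0],[-0.4,-0.22,0,0,0],[-0.4,-0.22,0,0.2,0],[-0.4,-0.22,0,0.4,0],[-0.4,-0.22,0,0.45,0],[-0.4,-0.22,0,0.45,0],[-0.4,-0.17,0,0.45,0],[-0.4,-0.12,0,0.45,0],[-0.4,-0.07,0,0.45,0],[-0.4,-0.01,0,0.45,0],[-0.4,0.05,0,0.45,0],[-0.4,0.11,0,0.45,0],[-0.4,0.17,0,0.45,0],[-0.4,0.23,0,0.45,0],[-0.4,0.29,0,0.45,0],[-0.4,0.35,0,0.45,0],[-0.4,0.41,0,0.45,0],[-0.4,0.47,0,0.45,0],[-0.4,0.53,0,0.45,0],[-0.4,0.59,0,0.45,0]])

```text
time_s: 6.12
position: [530.4, 88.5, 84.3]
tcp_rot: [-180.0, 0.0, 81.7]
wrist_force: [-0.3, -0.3, -0.2]
width: 25.7
grasp_force: 0.1
```

>>> servo_tool(commands=[[-0.4,0.06,0,0,0],[-0.4,0.12,0,0,0],[-0.4,0.18,0,0,0],[-0.4,0.24,0,0,0],[-0.4,0.3,0,0,0],[-0.4,0.36,0,0,0],[-0.4,0.4,0,0,0],[-0.4,0.4,0,0,0],[-0.4,0.4,0,0,0]])

```text
time_s: 6.87
position: [541.7, 166.7, 84.2]
tcp_rot: [-180.0, 0.0, 81.8]
wrist_force: [-0.6, -1.5, 0.2]
width: 26.0
grasp_force: 0.0
```

Run:
```python
from h import *
go(-72,-158,84)
im,d=cams.read_camera('wrist'); cv2.imwrite('pics/w3.png',im[:,:,::-1])
```

```text
t 6.87 pos [541.7 166.7  84.2] stand [-40.8 197. ] rot [-1.7999e+02  1.0000e-02  8.1790e+01] w 26.0 F [-0.6 -1.5  0.2]
rows [-1.775e+00 -1.510e-01  1.000e-03] turn -0.005
```

View pics/w3.png

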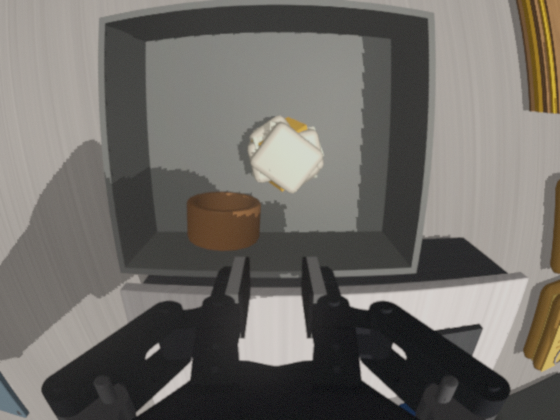

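The wrist view shows the ball (286,155) and the core (224,220) both inside the bin. The offcut is next.

>>> servo_tool(commands=[[-0.4,0,0,-0.2,0],[-0.4,0,-0.07,-0.4,0],[-0.4,-0.2,-0.14,-0.45,0],[-0.4,-0.4,-0.14,-0.45,0],[-0.4,-0.6,-0.14,-0.45,0],[-0.4,-0.8,-0.14,-0.45,0],[-0.4,-1.0,-0.14,-0.45,0]])

```text
time_s: 7.5
position: [484.3, -30.4, 174.5]
tcp_rot: [180.0, 0.1, 81.7]
wrist_force: [1.1, 0.0, -0.3]
width: 25.6
grasp_force: 0.0
```

>>> servo_tool(commands=[[-0.4,-0.2,0,0,0],[-0.4,-0.4,0,0,0],[-0.4,-0.6,0,0,0],[-0.4,-0.76,0,0,0],[-0.4,-0.76,0,0,0],[-0.4,-0.76,0,0,0]])

```text
time_s: 8.0
position: [462.3, -180.7, 174.1]
tcp_rot: [-180.0, 0.0, 81.4]
wrist_force: [-0.2, 1.7, 0.1]
width: 25.7
grasp_force: 0.0
```

Run:
```python
from h import *
go(-69,-157,84)
```

```text
t 8.0 pos [ 462.3 -180.7  174.1] stand [ -70.8 -158.2] rot [-1.7996e+02  5.0000e-02  8.1400e+01] w 25.7 F [-0.2  1.7  0.1]
rows [0.007 0.009 0.451] turn -0.019
```

Descend and push, then check that the offcut is tracking.

>>> servo_tool(commands=[[-0.4,0,0.005,0.2,-0.01],[-0.4,0,0.005,0.4,-0.01],[-0.4,0,0.005,0.45,-0.01],[-0.4,0,0.005,0.45,-0.01],[-0.4,0.05,0.005,0.45,-0.01],[-0.4,0.1,0.005,0.45,-0.01],[-0.4,0.15,0.005,0.45,-0.01],[-0.4,0.2,0.005,0.45,-0.01],[-0.4,0.25,0.005,0.45,-0.01],[-0.4,0.3,0.005,0.45,-0.01],[-0.4,0.35,0.005,0.45,-0.01],[-0.4,0.4,0.005,0.45,-0.01],[-0.4,0.45,0.005,0.45,-0.01],[-0.4,0.5,0.005,0.45,-0.01],[-0.4,0.55,0.005,0.45,-0.01],[-0.4,0.6,0.005,0.45,-0.01],[-0.4,0.65,0.005,0.45,-0.01],[-0.4,0.7,0.005,0.45,-0.01],[-0.4,0.75,0.005,0.45,-0.01],[-0.4,0.8,0.005,0.45,-0.01]])

```text
time_s: 9.67
position: [487.5, -18.6, 84.2]
tcp_rot: [-180.0, -0.0, 82.0]
wrist_force: [0.5, -0.2, 0.2]
width: 25.5
grasp_force: 0.3
```

Run:
```python
from h import *
go(-69,200,84)
im,d=cams.read_camera('wrist'); cv2.imwrite('pics/w4.png',im[:,:,::-1])
```

```text
t 9.67 pos [487.5 -18.6  84.2] stand [-68.5   5.9] rot [-1.7998e+02 -1.0000e-02  8.2040e+01] w 25.5 F [ 0.5 -0.2  0.2]
rows [ 0.971 -0.001  0.001] turn 0.003
```

View pics/w4.png

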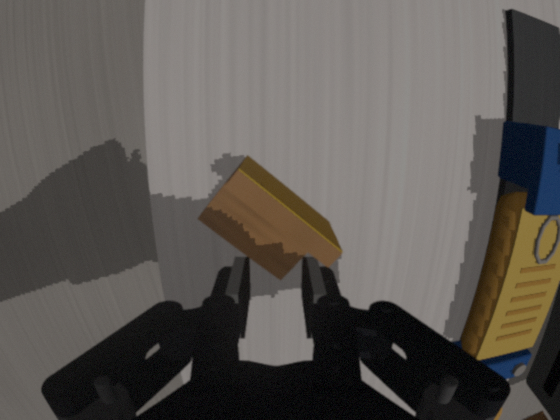

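The offcut is held by its corner in the fork and centred at about (270,215), so I continue.

>>> servo_tool(commands=[[-0.4,0.05,0,0,0],[-0.4,0.1,0,0,0],[-0.4,0.15,0,0,0],[-0.4,0.2,0,0,0],[-0.4,0.25,0,0,0],[-0.4,0.3,0,0,0],[-0.4,0.35,0,0,0],[-0.4,0.4,0,0,0],[-0.4,0.45,0,0,0],[-0.4,0.5,0,0,0],[-0.4,0.56,0,0,0],[-0.4,0.62,0,0,0],[-0.4,0.68,0,0,0],[-0.4,0.74,0,0,0],[-0.4,0.8,0,0,0],[-0.4,0.86,0,0,0],[-0.4,0.92,0,0,0],[-0.4,1.0,0,0,0],[-0.4,1.0,0,0,0],[-0.4,1.0,0,0,0]])

```text
time_s: 11.38
position: [515.0, 179.5, 84.2]
tcp_rot: [-180.0, -0.0, 82.1]
wrist_force: [-1.1, -0.2, -1.0]
width: 26.2
grasp_force: 0.0
```

Run:
```python
from h import *
go(75,75,190)
im,d=cams.read_camera('wrist'); cv2.imwrite('pics/w5.png',im[:,:,::-1])
```

```text
t 11.38 pos [515.  179.5  84.2] stand [-69.  205.9] rot [-1.7999e+02 -2.0000e-02  8.2140e+01] w 26.2 F [-1.1 -0.2 -1. ]
rows [-0.657  0.718 -0.529] turn 0.007
```

View pics/w5.png

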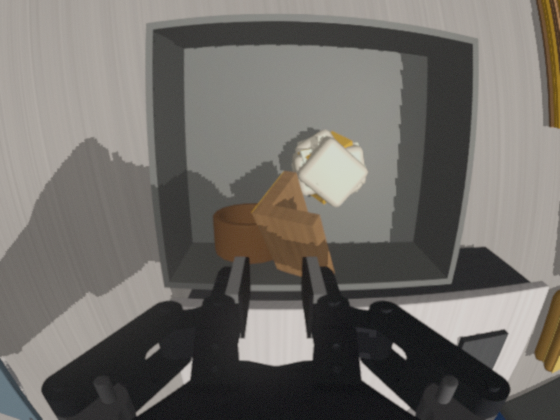

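All three scraps are in the bin, with the offcut leaning on the core. Next is the post.

>>> servo_tool(commands=[[0,0,0,-0.2,0],[0,0,0,-0.4,0],[0,-0.1,0.15,-0.53,0],[0,-0.22,0.28,-0.53,0],[0,-0.34,0.42,-0.53,0],[0,-0.47,0.56,-0.53,0],[0,-0.6,0.7,-0.53,0],[0,-0.65,0.715,-0.53,0],[0,-0.65,0.715,-0.53,0],[0,-0.65,0.715,-0.53,0]])

```text
time_s: 12.27
position: [638.1, 28.5, 189.8]
tcp_rot: [-179.9, 0.0, 81.9]
wrist_force: [-0.6, 0.6, 0.3]
width: 42.6
grasp_force: 0.0
```

Run:
```python
from h import *
go(75,75,130)
im,d,p=cloud('scene'); H=cv2.cvtColor(im,cv2.COLOR_RGB2HSV)
c=cams.calibration('scene')
m=((H[...,0]<6)|(H[...,0]>174))&(H[...,1]>150)&(H[...,2]>60)&(p[...,0]>560)&(p[...,0]<720)&(abs(p[...,1])<120)
v,u=np.nonzero(m); print(len(u),u.min(),u.max(),v.min(),v.max())
for vv,z in((v.min(),152),(v.mean(),136)): print(w2s(ray(c,u.mean(),vv,z)))
# bin check
q=p[(abs(p[...,2]-45)<60)]; s=np.array([w2s(x) for x in p.reshape(-1,3)]) if 0 else None
```

```text
t 12.27 pos [638.1  28.5 189.8] stand [74.  73.6] rot [-1.7992e+02  3.0000e-02  8.1900e+01] w 42.6 F [-0.6  0.6  0.3]
rows [0.007 0.005 0.299] turn -0.002
28 296 299 223 230
[70.93658954 75.7483817 ]
[73.14710244 76.4024753 ]
```

>>> servo_tool(commands=[[0,0.007,0,0.1,0],[0,0.007,0,0.2,0],[0,0.007,0,0.3,0],[0,0.007,0,0.3,0],[-1,0.007,0,0.3,0],[-1,0.007,0,0.3,0],[-1,0.007,0,0.3,0],[-1,0.007,0,0.3,0],[-1,0.007,0,0.3,0],[-1,0.007,0,0.3,0]], grip_force=30)

```text
time_s: 13.15
position: [638.7, 32.5, 131.7]
tcp_rot: [-180.0, -0.1, 82.1]
wrist_force: [-5.0, 2.2, 5.4]
width: 16.9
grasp_force: 29.8
```

>>> servo_tool(commands=[[-1,0.02,0,0,0],[-1,0.04,0,0,0],[-1,0.06,0,0,0],[-1,0.08,0,0,0],[-1,0.1,0,0,0],[-1,0.12,0,0,0],[-1,0.14,0,0,0],[-1,0.16,0,0,0],[-1,0.175,0,0,0],[-1,0.185,0,0,0],[-1,0.195,0,0,0],[-1,0.205,0,0,0],[-1,0.205,0,0,0]])

```text
time_s: 14.23
position: [643.8, 68.4, 131.6]
tcp_rot: [-179.9, 0.3, 81.9]
wrist_force: [-9.4, -6.6, 11.2]
width: 16.8
grasp_force: 30.4
```

```bash
python3 -c "
from h import *
go(75,115,190)"
```

```text
t 14.23 pos [643.8  68.4 131.6] stand [ 74.1 113.9] rot [-179.92    0.32   81.94] w 16.8 F [-9.4 -6.6 11.2]
rows [ 0.004  0.004 -0.292] turn -0.0
```

>>> servo_tool(commands=[[-1,0.01,0,0,0],[-1,0.02,0,0,0],[-1,0.02,0,0,0]])

```text
time_s: 14.48
position: [643.8, 68.4, 131.6]
tcp_rot: [-179.8, 0.6, 81.8]
wrist_force: [-11.0, -14.5, 15.0]
width: 16.8
grasp_force: 30.7
```

The jaw is at its stop: no more travel and the force is rising. Release, rise, and move over the tin.

>>> servo_tool(commands=[[-1,-0.03,0,0,0],[0,-0.04,0,0,0],[0,-0.04,0,0,0],[0,-0.04,0,0,0],[0,-0.04,0,-0.15,0],[0,-0.04,0,-0.35,0],[0.9,-0.2,0,-0.45,0],[0.9,-0.4,0,-0.45,0],[0.9,-0.6,0,-0.45,0],[0.9,-0.75,0,-0.45,0],[0.9,-0.75,0,-0.45,0],[0.9,-0.75,0,-0.45,0]])

```text
time_s: 15.48
position: [624.6, -75.4, 220.4]
tcp_rot: [180.0, 0.1, 81.8]
wrist_force: [0.1, 1.4, 0.1]
width: 81.2
grasp_force: 0.0
```

Run:
```python
from h import *
go(75,0,79)
c=cams.calibration('wrist')
im,d=cams.read_camera('wrist'); cv2.imwrite('pics/w6.png',im[:,:,::-1])
print({k:np.round(v,3) for k,v in c.items() if k in('xyz','orientation')}, )
for n in('top','scene'):
    im,d,p=cloud(n);c=cams.calibration(n);H=cv2.cvtColor(im,cv2.COLOR_RGB2HSV)
    m=(H[...,0]>14)&(H[...,0]<30)&(H[...,1]>100)&(H[...,2]>100)&(p[...,2]>95)&(p[...,2]<125)&(p[...,0]>570)&(p[...,0]<700)&(abs(p[...,1]+45)<75)
    v,u=np.nonzero(m)
    if len(u)<30: print(n,'hidden',len(u)); continue
    s=np.array([w2s(ray(c,a,b,108)) for a,b in zip(u,v)],np.float32); print(n,len(u),np.median(p[...,2][m]),cv2.minAreaRect(s),s.min(0),s.max(0))
```

```text
t 15.48 pos [624.6 -75.4 220.4] stand [ 75.2 -31.2] rot [1.7995e+02 5.0000e-02 8.1790e+01] w 81.2 F [0.1 1.4 0.1]
rows [ 0.156 -0.002  0.707] turn -0.005
{'xyz': array([635.083,   1.902, 363.923]), 'orientation': array([ 1.62238e+02, -6.80000e-02, -8.23800e+00])}
top 302 108.55830431122706 ((69.99330139160156, 22.65935516357422), (55.79884338378906, 56.80171203613281), 7.694492340087891) [43.72234  -9.220863] [98.00501  49.807194]
scene 427 106.43506141989997 ((81.36822509765625, 3.406414031982422), (103.44317626953125, 60.7390251159668), 89.64759826660156) [ 50.94257  -48.416374] [111.86763  55.00379]
```

View pics/w6.png

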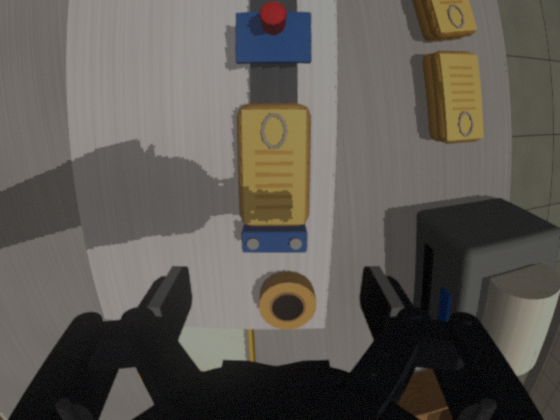

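The jaw is fully open, the lip is clear of the tin (corners about (244,105), (306,105), (308,225), (240,225)), and the long sides are free.

Run:
```python
from h import *
c=cams.calibration('wrist')
P=np.array([w2s(wray(c,u,v,108)) for u,v in((244,105),(306,105),(308,225),(240,225))]);print(P,P.mean(0))
for u,v,z in((240,12,120),(309,65,120),(274,18,152)): print(w2s(wray(c,u,v,z)))
go(*P.mean(0),79)
```

```text
[[ 49.72830611  55.88402758]
 [ 97.84858458  56.03814984]
 [101.87724829 -42.66330596]
 [ 44.63310875 -42.85255192]] [73.52181193  6.60157988]
[ 47.59578909 128.17928085]
[98.70036112 86.23157804]
[ 72.96972388 113.38975356]
t 15.63 pos [624.9 -70.6 220.4] stand [ 74.8 -26.3] rot [ 1.7997e+02 -8.0000e-02  8.2180e+01] w 81.4 F [-0.3 -0.6  0.7]
rows [ 0.164 -0.006  0.707] turn 0.008
```

>>> servo_tool(commands=[[1,0.14,0,0,0],[1,0.14,0,0.1,0],[1,0.14,0,0.25,0],[1,0.14,0,0.4,0],[1,0.14,0,0.5,0],[1,0.14,0,0.57,0],[1,0.14,0,0.64,0],[1,0.14,0,0.695,0],[1,0.14,0,0.695,0],[1,0.14,0,0.695,0]], grip_force=40)

```text
time_s: 16.47
position: [628.6, -44.7, 81.4]
tcp_rot: [180.0, -0.0, 82.1]
wrist_force: [0.0, 0.0, 0.3]
width: 85.4
grasp_force: 0.0
```

```bash
python3 -c "
from h import *
go(75,2,81)"
```

```text
t 16.47 pos [628.6 -44.7  81.4] stand [74.9 -0.2] rot [ 1.7999e+02 -1.0000e-02  8.2060e+01] w 85.4 F [0.  0.  0.3]
rows [0.011 0.001 0.002] turn 0.004
```

>>> servo_tool(commands=[[0.6,0.01,0,0,0],[0.45,0.01,0,0,0],[-1,0.01,0,0,0],[-1,0.01,0,0,0],[-1,0.01,0,0,0],[-1,0.01,0,0,0],[-1,0.01,0,0,0]], grip_force=40)

```text
time_s: 17.05
position: [629.6, -42.7, 82.7]
tcp_rot: [179.9, -0.0, 82.0]
wrist_force: [-0.5, 0.5, 6.5]
width: 59.1
grasp_force: 44.9
```

>>> servo_tool(commands=[[-1,0.01,0,-0.03,0],[-1,0.01,0,-0.06,0],[-1,0.01,0,-0.1,0],[-1,0.01,0,-0.16,0],[-1,0.01,0,-0.24,0],[-1,0.01,0,-0.34,0],[-1,0.01,0,-0.44,0],[-1,0.01,0,-0.5,0],[-1,0.01,0,-0.5,0],[-1,0.01,0,-0.5,0]])

```text
time_s: 17.88
position: [629.1, -41.2, 181.9]
tcp_rot: [179.9, 0.0, 82.0]
wrist_force: [-0.8, -0.2, -0.8]
width: 59.0
grasp_force: 44.1
```

Run:
```python
from h import *
go(-45,-258,181)
im,d,p=cloud('scene'); H=cv2.cvtColor(im,cv2.COLOR_RGB2HSV);c=cams.calibration('scene')
m=(H[...,0]>14)&(H[...,0]<30)&(H[...,1]>100)&(p[...,2]>140)&(p[...,2]<230)&(p[...,0]>540)&(p[...,0]<720)&(abs(p[...,1]+45)<90)
q=p[m];s=np.array([w2s(x) for x in q]);print(len(q),np.percentile(q[:,2],[1,5,25,50,75,95,99]).round(1),np.percentile(s,[2,50,98],axis=0).round(1))
A=np.c_[s,np.ones(len(s))]; top=q[:,2]>np.median(q[:,2])-4; print('tilt slopes',np.linalg.lstsq(A[top],q[top,2],rcond=None)[0])
# carton from scene and top: yellow rim / white lining
for n in('top','scene'):
    im,d,p=cloud(n);c=cams.calibration(n);H=cv2.cvtColor(im,cv2.COLOR_RGB2HSV)
    m=(H[...,0]>18)&(H[...,0]<32)&(H[...,1]>120)&(p[...,2]>25)&(p[...,2]<45)&(p[...,0]>340)&(p[...,0]<620)&(p[...,1]<-190)&(p[...,1]>-400)
    v,u=np.nonzero(m); w=np.array([w2s(ray(c,a,b,35)) for a,b in zip(u,v)],np.float32)
    print(n,len(u),cv2.minAreaRect(w),np.median(p[...,2][m]))
    f=(p[...,0]>440)&(p[...,0]<500)&(p[...,1]<-260)&(p[...,1]>-310)&(p[...,2]<60); print('floor z',np.median(p[...,2][f]))
```

```text
t 17.88 pos [629.1 -41.2 181.9] stand [74.9  3.3] rot [1.7993e+02 1.0000e-02 8.2030e+01] w 59.0 F [-0.8 -0.2 -0.8]
rows [-1.306 -0.601  0.004] turn 0.003
295 [195.2 198.5 203.7 205.6 207.  209.2 210.7] [[ 50.9 -42.9]
 [ 85.4  21.9]
 [105.5  51.8]]
tilt slopes [-5.08978587e-04 -2.83716107e-03  2.06092592e+02]
top 164 ((-48.084449768066406, -260.41424560546875), (179.7797088623047, 141.7251739501953), 0.024301297962665558) 33.41400938619552
floor z 5.92646095860573
scene 204 ((-39.54967498779297, -264.71551513671875), (186.8566131591797, 131.27479553222656), 0.1573607623577118) 31.169446083762296
floor z 3.6509948270945642
```

Tin is lifted level (about 23 mm below top estimate, consistent). Carry it over the carton.

>>> servo_tool(commands=[[-1,-0.04,-0.02,0,0],[-1,-0.12,-0.06,0,0],[-1,-0.24,-0.12,0,0],[-1,-0.36,-0.18,0,0],[-1,-0.48,-0.24,0,0],[-1,-0.6,-0.3,0,0],[-1,-0.72,-0.36,0,0],[-1,-0.84,-0.42,0,0],[-1,-0.94,-0.48,0,0],[-1,-1.0,-0.52,0,0],[-1,-1.0,-0.56,0,0],[-1,-1.0,-0.6,0,0],[-1,-1.0,-0.6,0,0]])

```text
time_s: 19.12
position: [480.6, -221.3, 180.8]
tcp_rot: [-179.9, -0.0, 82.1]
wrist_force: [0.4, 0.2, -1.8]
width: 59.6
grasp_force: 44.1
```

```bash
python3 -c "
from h import *
go(-47,-260,40)"
```

```text
t 19.12 pos [ 480.6 -221.3  180.8] stand [ -47.  -195.8] rot [-1.7988e+02 -4.0000e-02  8.2080e+01] w 59.6 F [ 0.4  0.2 -1.8]
rows [-0.322  0.001  0.704] turn 0.004
```

>>> servo_tool(commands=[[-1,-0.08,0,0,0],[-1,-0.18,0,0,0],[-1,-0.27,0,0,0],[-1,-0.32,0,0.05,0],[-1,-0.32,0,0.15,0],[-1,-0.32,0,0.27,0],[-1,-0.32,0,0.39,0],[-1,-0.32,0,0.51,0],[-1,-0.32,0,0.62,0],[-1,-0.32,0,0.71,0],[-1,-0.32,0,0.78,0],[-1,-0.32,0,0.82,0],[-1,-0.32,0,0.82,0],[-1,-0.32,0,0.82,0]])

```text
time_s: 20.28
position: [473.8, -285.0, 17.0]
tcp_rot: [-180.0, -0.0, 82.1]
wrist_force: [-0.1, 0.4, -1.6]
width: 59.4
grasp_force: 44.1
```

```bash
python3 -c "
from h import *
go(-47,-260,2)"
```

```text
t 20.28 pos [ 473.8 -285.    17. ] stand [ -44.8 -259.8] rot [-1.7998e+02 -4.0000e-02  8.2100e+01] w 59.4 F [-0.1  0.4 -1.6]
rows [-0.001 -0.011  0.075] turn 0.005
```

>>> servo_tool(commands=[[-1,0,0,0.02,0],[-1,0,0,0.035,0],[-1,0,0,0.045,0],[-1,0,0,0.055,0],[-1,0,0,0.055,0],[-1,0,0,0.055,0]])

```text
time_s: 20.78
position: [473.4, -285.9, 6.3]
tcp_rot: [180.0, 0.0, 82.0]
wrist_force: [-0.2, -1.4, -2.0]
width: 59.5
grasp_force: 44.1
```

>>> servo_tool(commands=[[-1,0,0,0.008,0],[-1,0,0,0.015,0],[-1,0,0,0.015,0],[-1,0,0,0.015,0]])

```text
time_s: 21.12
position: [473.4, -285.9, 3.2]
tcp_rot: [-180.0, -0.0, 82.0]
wrist_force: [-0.2, -0.4, -1.2]
width: 59.2
grasp_force: 44.1
```

>>> servo_tool(commands=[[-1,0,0,0.005,0],[-1,0,0,0.01,0],[-1,0,0,0.01,0],[-1,0,0,0.01,0]])

```text
time_s: 21.45
position: [473.4, -285.9, 1.2]
tcp_rot: [-180.0, -0.0, 82.0]
wrist_force: [0.8, -0.1, -2.2]
width: 59.4
grasp_force: 44.1
```

>>> servo_tool(commands=[[-1,0,0,0.004,0],[-1,0,0,0.008,0],[-1,0,0,0.01,0],[-1,0,0,0.01,0]])

```text
time_s: 21.78
position: [473.6, -286.0, 0.7]
tcp_rot: [-180.0, 0.0, 82.0]
wrist_force: [-5.4, 2.2, 15.1]
width: 59.1
grasp_force: 46.0
```

Contact came at TCP z 0.7, exactly where the tin's underside should meet the floor. Release and retreat.

>>> servo_tool(commands=[[-1,0,0,-0.005,0],[0.5,0,0,-0.005,0],[0.6,0,0,-0.005,0],[0.8,0,0,-0.005,0],[0.8,0,0,-0.005,0],[0.8,0,0,-0.005,0],[0.8,0,0,-0.05,0],[0.8,0,0,-0.15,0],[0.8,0,0,-0.3,0],[0.8,0,0,-0.5,0],[0.8,0,0,-0.7,0],[0.8,0,0,-0.9,0],[0.8,0,0,-1.0,0],[0.8,0,0,-1.0,0],[0.8,0,0,-1.0,0]])

```text
time_s: 23.03
position: [474.0, -286.3, 200.9]
tcp_rot: [179.8, 0.1, 82.0]
wrist_force: [-0.8, -0.3, -0.2]
width: 76.9
grasp_force: 0.0
```

Run:
```python
from h import *
go(-47,-260,200)
im,d,p=cloud('scene'); cv2.imwrite('pics/s7.png',cv2.resize(im[160:290,170:400,::-1],None,fx=3,fy=3))
H=cv2.cvtColor(im,cv2.COLOR_RGB2HSV)
m=(H[...,0]>14)&(H[...,0]<30)&(H[...,1]>100)&(p[...,0]>420)&(p[...,0]<530)&(p[...,1]<-225)&(p[...,1]>-345)&(p[...,2]<60)
q=p[m]; s=np.array([w2s(x) for x in q]); print(len(q),np.percentile(q[:,2],[5,50,95]),s.min(0),s.max(0))
```

```text
t 23.03 pos [ 474.  -286.3  200.9] stand [ -44.4 -261.1] rot [1.7985e+02 8.0000e-02 8.2030e+01] w 76.9 F [-0.8 -0.3 -0.2]
rows [ 0.005 -0.013  0.005] turn 0.003
307 [18.5865425  24.30679178 28.82775009] [ -69.42604282 -306.90887672] [ -11.81678925 -209.95147241]
```

View pics/s7.png

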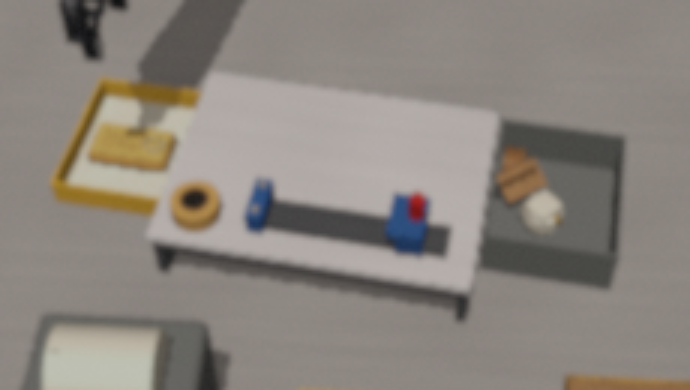

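Run:
```python
from h import *
def red(n,im,p):
    H=cv2.cvtColor(im,cv2.COLOR_RGB2HSV);c=cams.calibration(n)
    m=((H[...,0]<6)|(H[...,0]>174))&(H[...,1]>150)&(H[...,2]>80)&(p[...,0]>560)&(p[...,0]<720)&(abs(p[...,1])<120)
    b=(H[...,0]>100)&(H[...,0]<130)&(H[...,1]>120)&(p[...,2]>110)&(p[...,0]>560)&(p[...,0]<720)&(abs(p[...,1]-40)<70)
    v,u=np.nonzero(m); r=w2s(ray(c,u.mean(),v.mean(),140))
    v,u=np.nonzero(b); return r.round(1),w2s(ray(c,u.mean(),v.mean(),120)).round(1)
for n in('top','scene'):
    D=np.load('/tmp/%s.npz'%n); im,d,p=cloud(n); print(n,red(n,D['im'],D['p']),red(n,im,p))
```

```text
top (array([74.1, 75.5]), array([67.4, 64. ])) (array([ 74.7, 112. ]), array([67.1, 98.2]))
scene (array([76.5, 77.1]), array([88.9, 68.1])) (array([ 75.5, 112.5]), array([ 89.1, 102.1]))
```

The post now reads stand y 112.0 (top) and 112.5 (scene), against 112 for fully open. The tin's top stands flat in the carton and the scraps are in the bin.

```bash
python3 -c "
from rig import job_done; print(job_done())"
```

```text
the job is handed in; nothing more can be done
None
```

The job is handed in at about 23 s of the 72 s allowed: the three scraps are in the grey bin, the clamp jaw is fully open, the tin sits flat and right way up in the yellow carton, and the tape rolls and labels were not touched.

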